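Roll down the seam of a spring-mounted copper cover on a free-rolling trolley

ROBOT

A 6-joint arm with a two-finger parallel gripper is mounted at the origin on the work surface. World frame = base frame: x ahead of the robot, y to its left, z up, the work surface at z = 0. Lengths are in m, angles in rad, forces in N, time in s.
With the tool pointing down it reaches from about 0.3 to 1 m from the base axis. Payload 5.1 kg.
Tool frame: the origin (TCP) lies on the centre line of the jaws, within the pads' length; the fingertips stand 19 mm ahead of it and the grasp point (between the pads) is the TCP (ctrl.tips_ahead is the distance from the TCP to the fingertips, in m); z points along the fingers, y is the line along which they close (so a half turn about z gives the same grasp; the last joint's range is limited). The gripper opens to 95 mm and grips with 3 to 60 N. Pads are 20 mm wide; open, the fingers measure 119 mm over their backs; the gripper's body (75 mm by 180 mm) begins 59 mm behind the grasp point.
Start: joints at [1.153, 0.124, 1.65, -0, 1.367, -0.083], TCP at [0.214, 0.614, 0.234] pointing down, gripper open.
Joint ranges: [-2.61, 2.61], [-1.02, 2.33], [0.03, 2.71], [-1.35, 4.49], [0.32, 2.68], [-2.91, 2.91]. Speed limits (rad/s): [2.57, 2.57, 3.14, 3.14, 3.14, 3.14].

INTERFACE

Orientations are given as [roll, pitch, yaw] about the fixed x, y, z axes, in that order (R = Rz(yaw) Ry(pitch) Rx(roll)).
In Python, from plant import ctrl, vision gives the robot as it stands.
- The arm moves only by the shell command python3 -m handwheel 'ROWS' [FORCE]. ROWS is a JSON object of lists of equal length, an entry for each row: "delta_rot": the turn, a rotation vector about the world's x, y, z in degrees, a list of three; "slide": the shift along the world's x, y, z in m, a list of three; "gripper": the opening, from -1 (shut) to 1 (fully open). In form: {"delta_rot": [[rx, ry, rz], ...], "slide": [[dx, dy, dz], ...], "gripper": [gripper, ...]}. A call has 1 to 10 rows; each row is the pose to reach, as a shift and turn from the pose commanded when the call began; what a row does not reach only later rows make up. A row lasts 1/10 s, in which the tool goes at most 50 mm and 8.59 degrees, less where a joint would pass 70% of its speed; a pose out of reach is approached as far as the arm can. A call with a gripper value outside its range is refused whole. The fingers move at their own pace and stop on an object; FORCE is the grip in N (left out, the last holds). Time passes only in rows, so rows that repeat a pose let the fingers close. It gives the time, the measured TCP pose, the force, the opening and the grip force at its end, in the units of the state.
- ctrl.get_obs(): the state, without advancing time (a new reading comes with each control period).
- vision.snapshot(name): name is "side" or "top" or "wrist"; returns (picture, depth): 384x512x3 uint8, red, green, blue; 384x512 float32, m along the optical axis (not along the pixel's ray), 0 where there is no reading.
- vision.camera_info(name): a dict with "vertical_fov" (degrees; the focal length in pixels is half the picture's height over the tangent of half this angle, whatever the lens; pixels are square), "cx", "cy" (the principal point, pixels), "k1" (the pictures are not rectified: a ray, as slopes to the right and down, at radius r is drawn at 1 + k1 r^2 times it, then the intrinsics apply), "extrinsics" (4x4, takes a point from world to camera coordinates). Camera axes: x right, y up, looking along -z (the intrinsics and any distortion apply to the point x, -y, -z); pixel columns grow to the right and rows downward; lengths in m; the calibration is good to about 2 mm. A picture is of the moment at which its call begins: read the wrist's pose just before it. camera_info takes no time and is no camera call; for the wrist camera it gives the pose at the moment of the call.
- ctrl.finish_job(): hands the job in; it is judged then, once.
The state is a dict: "clock": time; "q": joint angles; "qd": joint speeds; "joint_torque": joint torques, N m; "position": TCP position; "ee_rot": TCP orientation; "wrist_force": force on the tool from outside, world axes, zero at the start; "torque": the same for the moment, N m; "grip_width": finger opening in m; "gripper_force": force on a finger pad.
Only numpy, scipy, OpenCV 4.12 (cv2) and the standard library are available. Lean on these libraries where they do the work, as an engineer would, in place of code of your own. Each camera call takes 0.05 s, during which the arm holds its last target. There are 200 camera calls.

TASK

Take the seam roller from its stand and roll its wheel along the brazed seam of the curved copper cover, from the trolley's handle end to the plain end in one pass without lifting, pressing with 4 to 10 N (aim for 7) all the way, dwelling a good second on each end and never letting the trolley run near its end stops. Then roll back to the crown without lifting, bring the cover level with the pointer and keep it standing there under the same pressure for three seconds. Finally lift the roller straight off so that the trolley stays at the pointer, and finish while still holding the roller clear above the cover; leave the other things alone.

Things in the scene. Friction and masses are not known exactly. Their poses are not given: they have to be found in the camera images.
- rail: Fixed straight steel track, 130 x 680 mm, top of its rods 30 mm above the table; origin at the middle of its underside. The trolley rolls along its y axis. Grey end stops at both ends.
- trolley (a joint): Position of the grey trolley that carries the cover, along the rail's y axis, in m: 0 at mid-rail, stops at -0.22 and +0.22; keep within 0.20 either way. Nominally 5.6 kg (true mass unknown, 0.75 to 1.3 times that); it rolls freely against a viscous drag of 15 N s/m, has no spring along the rail and stays wherever it comes to rest.
- deck (a point): Middle of the top of the trolley's chassis (110 x 190 mm), 76 mm above the table. A low wire pull handle, 60 mm wide, sticks out 28 mm from its -y end (the handle end); its +y end is plain.
- cover: Copper cover 90 mm wide (x), 210 mm long (y). Upper face: convex arc of radius 500 mm falling to both y ends; seam along its middle, x = 0. Origin on the upper face at the crown; axes parallel to the rail's. 0.4 kg, on springs: unloaded the origin is 160 mm above the table; pressed, it sinks straight down up to 50 mm, force = 2.1 N + 200 N/m x sink (7 N at 25 mm), damping 8 N s/m.
- end_handle (a point): Point on the seam 75 mm from the crown towards the handle end (-y), 6 mm lower than the crown: the place to dwell (60 to 95 mm from the crown will do). A wheel pressing on this half pushes trolley and cover away towards +y with the pressing force times the slope, slope = distance from the crown / 500 mm.
- end_plain (a point): Point on the seam 75 mm from the crown towards the plain end (+y), 6 mm lower than the crown: the other place to dwell. A wheel pressing on this half pushes trolley and cover towards -y in the same way.
- marker: Fixed steel pointer post, 121 mm tall, beside the rail on its far side; axes parallel to the rail's. Level with it means the cover's origin at the marker's y (within 30 mm).
- holder: Fixed wooden stand: base 90 x 90 x 6 mm with a ring of 72 mm outside and 46 mm inside diameter, top 66 mm above the table. Origin under its middle.
- roller: Hand seam roller upright in the holder, wheel down, 145 mm tall, 0.2 kg. Origin at the wheel's lowest point, z up the tool, x along the wheel's axle: it rolls along its y. Fork, collar of radius 30 mm at 57 to 65 mm that sits on the ring, square wooden handle 28 x 28 mm from 65 to 145 mm, flats facing its x and y; grip at 105 mm with about 45 N, raise 60 mm to clear the ring.
- axle (a point): Centre of the roller's barrel-shaped free-turning steel wheel (radius 18 mm, 22 mm wide), 18 mm above its lowest point. Turn the tool so that the axle lies across the rail (tool x along the rail's x, either way round); the wheel then rolls along the seam with hardly any drag.
- flux_jar: Bystander: jar 60 mm wide, 70 mm tall. Leave alone.
- coupling: Bystander: short copper tube 48 mm wide, 50 mm tall. Leave alone.
- screwdriver: Bystander: screwdriver lying beyond the rail. Leave alone.
There are look-alikes about, which are no part of the job. Leave any blue look-alike of the roller alone. What is shaped like the marker but yellow is not meant.

How it is judged:
On the way, in this order (a step that is already met when the one before it is completed fails the run):
1. the wheel presses the handle end of the seam with 4 to 10 N (y of axle in the frame of cover between -0.095 and -0.06 m and contact force between roller and cover between 4 and 10 N), for 0.8 s.
2. the wheel rolls up the first flank, pressing (y of axle in the frame of cover between -0.05 and -0.015 m and contact force between roller and cover between 4 and 10 N), for 0.1 s.
3. the wheel rolls down the second flank, pressing (y of axle in the frame of cover between 0.015 and 0.05 m and contact force between roller and cover between 4 and 10 N), for 0.1 s.
4. the wheel presses the plain end of the seam with 4 to 10 N (y of axle in the frame of cover between 0.06 and 0.095 m and contact force between roller and cover between 4 and 10 N), for 0.8 s.
5. back near the crown, pressing, the trolley stands level with the pointer (y of axle in the frame of cover between -0.045 and 0.045 m and contact force between roller and cover between 4 and 10 N and y of cover in the frame of marker between -0.03 and 0.03 m and velocity of joint trolley between -0.04 and 0.04 m/s), for 2 s.
At the end, for the whole second after the job is handed in: The cover stands within 30 mm of the pointer along the rail, at rest (under 20 mm/s); the roller is still held, its wheel above the cover and at least 15 mm clear of it (y of cover in the frame of marker between -0.03 and 0.03 m and velocity of joint trolley between -0.02 and 0.02 m/s and contact force between roller and cover below 0.1 N and contact force between roller and the fingers above 1 N and z of axle in the frame of cover above 0.035 m and y of axle in the frame of cover between -0.105 and 0.105 m); the arm keeps its last pose, push and grip.
It fails at once if contact lost on the flanks (under 2 N while the wheel is over the seam 35 to 55 mm from the crown and less than 40 mm above it) (x of axle in the frame of cover between -0.045 and 0.045 m and z of axle in the frame of cover below 0.06 m and (y of axle in the frame of cover between -0.055 and -0.035 m or y of axle in the frame of cover between 0.035 and 0.055 m) and contact force between roller and cover below 2 N).
It fails at once if pressed harder than 13 N, or strayed more than 25 mm off the seam while pressing (contact force between roller and cover above 13 N or (contact force between roller and cover above 1 N and (x of axle in the frame of cover above 0.025 m or x of axle in the frame of cover below -0.025 m))).
It fails at once if the trolley ran to within 20 mm of an end stop (value of joint trolley below -0.2 m or value of joint trolley above 0.2 m).
It fails at once if the cover or its trolley was handled with the fingers (contact force between the fingers and cover above 1 N or contact force between the fingers and rail above 1 N).
It fails at once if a bystander was disturbed (distance of any of flux_jar, coupling, screwdriver from where it was at the start of the episode above 0.03 m).
It also fails if it takes over 64 s, if anything falls off the work surface, if the arm or the gripper's body presses on something with over 40 N, if the wrist force passes 120 N, or if a joint passes its speed limit or range.

## Working session

There is one attempt and no reset: what is moved stays moved. The work goes in short steps, Python scripts to look and compute and a shell command to move; the robot and the scene stay as the last step left them, time stands still between calls to the robot, and variables do not carry over. Pictures are saved under pics/ and viewed, at most 10 in all, crops included, and the job is handed in when it is done.

```bash
ls; mkdir -p pics
cat > h.py <<'E'
import numpy as np, cv2
from plant import ctrl, vision
def snap(n, f=None):
    ci=vision.camera_info(n); p,d=vision.snapshot(n)
    if f: cv2.imwrite('pics/'+f,p[:,:,::-1])
    return ci,p,d
def cloud(ci,d):
    H,W=d.shape; f=H/2/np.tan(np.radians(ci['vertical_fov'])/2)
    K=np.array([[f,0,ci['cx']],[0,f,ci['cy']],[0,0,1.]])
    u,v=np.meshgrid(np.arange(W),np.arange(H))
    s=cv2.undistortPoints(np.stack([u,v],-1).reshape(-1,1,2).astype(float),K,np.array([ci['k1'],0,0,0.])).reshape(H,W,2)
    P=np.stack([s[...,0]*d,-s[...,1]*d,-d,np.ones_like(d)],-1)
    return (P@np.linalg.inv(np.array(ci['extrinsics'])).T)[...,:3]
E
python3 - <<'E'
from h import *
for n in ('top','side'):
    ci,p,d=snap(n,n+'1.png'); np.savez(n+'1.npz',p=p,d=d,c=cloud(ci,d)); print(n,ci)
o=ctrl.get_obs(); print(o)
E
```

```text
pics
top {'vertical_fov': 47.27625050544391, 'cx': 256.25208025607725, 'cy': 190.69994940500072, 'k1': 0.0241033965965542, 'extrinsics': array([[ 0.01317962, -0.99975906, -0.01755327,  0.00172428],
       [ 0.98983599,  0.01055879,  0.14182107, -0.58962162],
       [-0.14160156, -0.01924401,  0.98973667, -1.03517889],
       [ 0.        ,  0.        ,  0.        ,  1.        ]])}
side {'vertical_fov': 47.180990443786236, 'cx': 248.24146566918714, 'cy': 194.27170337700375, 'k1': 0.04626562265947527, 'extrinsics': array([[-0.97502121,  0.22205427,  0.00505448,  0.54749862],
       [-0.1275201 , -0.57827206,  0.80581639, -0.03867008],
       [ 0.18185783,  0.78504352,  0.5921439 , -1.37063298],
       [ 0.        ,  0.        ,  0.        ,  1.        ]])}
{'clock': 0.1, 'q': array([ 1.15341152e+00,  1.24433379e-01,  1.65153252e+00, -2.61876121e-05,
        1.36748730e+00, -8.25722493e-02]), 'qd': array([-1.84320877e-04, -2.31699865e-03, -1.47033123e-03, -2.41229151e-03,
        8.96089495e-04, -5.08485483e-05]), 'joint_torque': array([ 4.73091368e-04, -4.18882692e+01, -3.61094069e+01,  7.76535063e-02,
        4.62216628e-02, -6.90923594e-05]), 'position': array([0.21338153, 0.61340374, 0.23251705]), 'ee_rot': array([-3.13973633e+00, -1.27904011e-04,  2.80678529e+00]), 'wrist_force': array([ 0.52552349,  0.32958796, -0.05405861]), 'torque': array([ 0.00831187,  0.03158761, -0.03904379]), 'gripper_force': 0.0, 'grip_width': 0.09515257993904563}
```

View pics/top1.png

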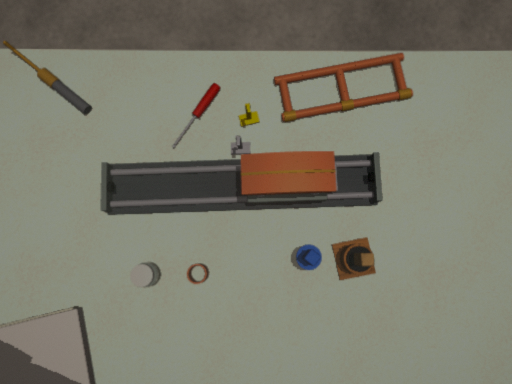

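View pics/side1.png

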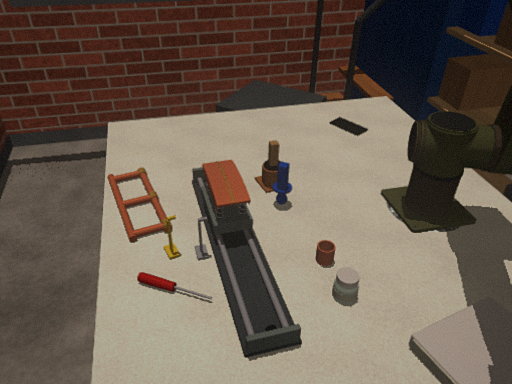

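Top view: the roller is in its stand at (357,259), with a blue look-alike at (309,257). The pointer candidates are grey (240,147) and yellow (249,115), so I choose the wooden roller in its stand and the grey post. The cover is at (288,172), and the rail runs from (107,187) to (378,178). Next I'll measure and check close crops.

Run:
```python
from h import *
T=np.load('top1.npz');S=np.load('side1.npz')
c=T['c'];p=T['p'].astype(int)
def rep(n,m):
    q=c[m]; r=cv2.minAreaRect(q[:,:2].astype(np.float32)); print(n,len(q),np.round(q.mean(0),4),'rect',np.round(r[0],4),np.round(r[1],4),round(r[2],2),'z',np.round(np.percentile(q[:,2],[1,50,99]),4))
v,u=np.mgrid[:384,:512]
def box(a,b,e,f): return (u>=a)&(u<=b)&(v>=e)&(v<=f)
ok=T['d']>0; z=c[...,2]
rep('cover',ok&box(225,350,140,215)&(z>.12))
rep('railbox',ok&box(90,395,140,225)&(z>.015)&(z<.07)&~box(225,250,130,156))
rep('deck',ok&box(225,350,140,225)&(z>.07)&(z<.085))
rep('marker',ok&box(228,254,130,158)&(z>.08))
rep('markerbase',ok&box(228,254,130,156)&(z>.003)&(z<.12))
rep('yellow',ok&box(235,262,95,127)&(z>.08))
rep('handle top',ok&box(340,385,235,285)&(z>.14))
rep('ring',ok&box(325,385,230,285)&(z>.055)&(z<.08))
rep('collar',ok&box(325,385,230,285)&(z>.08)&(z<.1))
rep('base',ok&box(325,385,230,285)&(z>.003)&(z<.02))
rep('blue',ok&box(290,325,240,275)&(z>.12))
cs=S['c']; zs=cs[...,2]; oks=S['d']>0
def reps(n,m):
    q=cs[m]; r=cv2.minAreaRect(q[:,:2].astype(np.float32)); print('S',n,len(q),np.round(q.mean(0),4),'rect',np.round(r[0],4),np.round(r[1],4),round(r[2],2),'z',np.round(np.percentile(q[:,2],[1,50,99]),4))
reps('cover',oks&box(195,255,155,215)&(zs>.13))
reps('htop',oks&box(264,284,138,172)&(zs>.1))
reps('htop2',oks&box(264,284,138,172)&(zs>.148))
reps('marker',oks&box(190,213,210,260)&(zs>.02))
# crops
a=cv2.resize(T['p'][130:290,220:400],None,fx=4,fy=4,interpolation=cv2.INTER_CUBIC)[:, :720]
b=cv2.resize(S['p'][130:270,150:310],None,fx=4.2,fy=4.2,interpolation=cv2.INTER_CUBIC)
cv2.imwrite('pics/ca.png',a[:600,:,::-1]);cv2.imwrite('pics/cb.png',b[:,:,::-1])
```

```text
cover 3929 [ 0.615  -0.0623  0.1562] rect [ 0.6363 -0.0579] [0.1303 0.2173] 2.65 z [0.1343 0.1574 0.1631]
railbox 4041 [0.6059 0.0893 0.0331] rect [0.6379 0.0498] [0.1834 0.6819] 2.48 z [0.0151 0.0293 0.064 ]
deck 571 [ 0.571  -0.0641  0.0758] rect [ 0.592  -0.0287] [0.2483 0.1158] 59.26 z [0.0709 0.0757 0.0818]
marker 118 [0.6697 0.0358 0.1381] rect [0.6769 0.0347] [0.0704 0.0308] 17.15 z [0.0838 0.1502 0.1561]
markerbase 287 [0.7072 0.0501 0.0183] rect [0.7193 0.0506] [0.0691 0.0675] 0.53 z [0.0032 0.0087 0.119 ]
yellow 46 [0.7767 0.0297 0.1163] rect [0.7752 0.029 ] [0.0239 0.0121] 12.81 z [0.0883 0.1201 0.1255]
handle top 186 [ 0.4293 -0.231   0.1532] rect [ 0.4297 -0.2319] [0.0276 0.0278] 1.3 z [0.1418 0.1538 0.1577]
ring 504 [ 0.4301 -0.2241  0.0706] rect [ 0.4301 -0.2305] [0.0667 0.0698] 88.39 z [0.0584 0.0722 0.078 ]
collar 23 [ 0.4313 -0.2206  0.0897] rect [ 0.4351 -0.2242] [0.0163 0.0347] 52.3 z [0.0805 0.0912 0.0992]
base 693 [ 0.4295 -0.225   0.0062] rect [ 0.4311 -0.2369] [0.1348 0.1497] 0.74 z [0.0031 0.0058 0.0177]
blue 181 [ 0.4314 -0.1158  0.1439] rect [ 0.4315 -0.1168] [0.0282 0.028 ] 51.24 z [0.123  0.1447 0.1487]
S cover 1566 [ 0.6169 -0.0413  0.1541] rect [ 0.6151 -0.0603] [0.0912 0.2148] 2.61 z [0.1334 0.1555 0.1614]
S htop 254 [ 0.4319 -0.1909  0.1327] rect [ 0.4301 -0.1717] [0.1456 0.0296] 87.58 z [0.1005 0.1351 0.1549]
S htop2 47 [ 0.4286 -0.2279  0.1521] rect [ 0.4278 -0.2286] [0.0276 0.0287] 4.86 z [0.1485 0.1523 0.1559]
S marker 202 [0.6859 0.0271 0.0758] rect [0.6751 0.0037] [0.1324 0.0334] 71.01 z [0.0221 0.0732 0.1219]
```

View pics/ca.png

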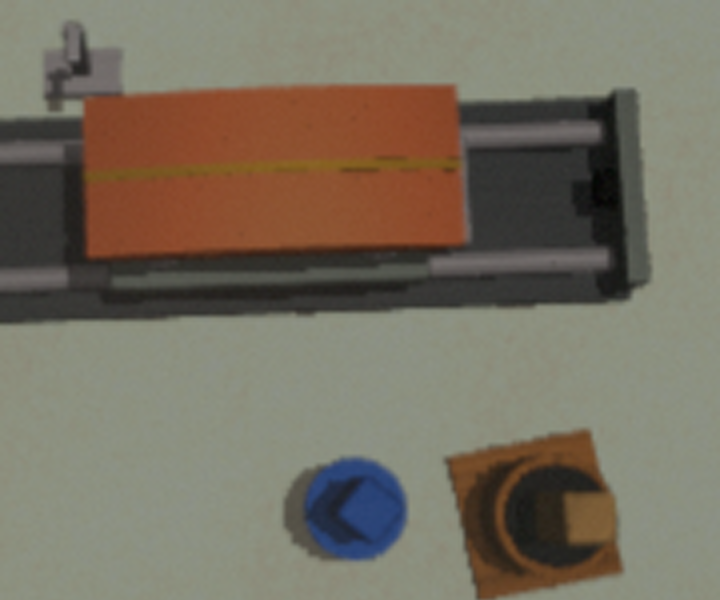

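View pics/cb.png

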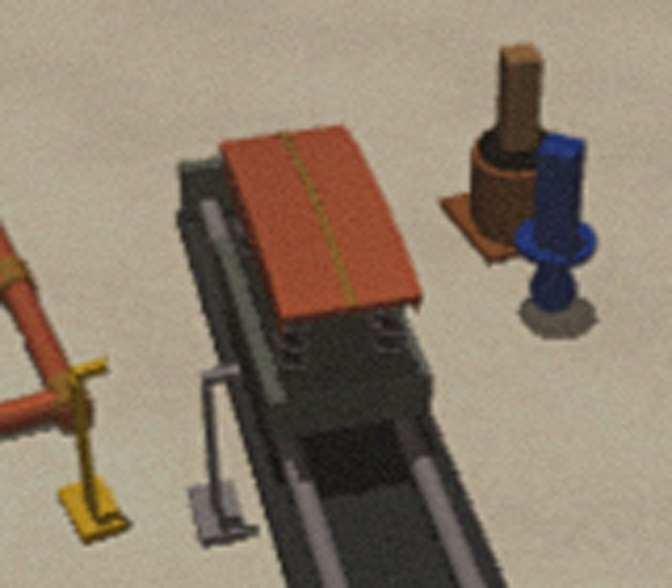

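The crops confirm the wooden roller in the stand at (590,515) of the top crop, with the blue one separate. No wire handle shows on the trolley's near (+y) face, but I'll confirm that with the wrist camera. Moving over the roller now.

```bash
python3 -m handwheel '{"delta_rot":[[0,0,-7],[0,0,-14],[0,0,-21],[0,0,-28],[0,0,-35],[0,0,-42],[0,0,-49],[0,0,-56],[0,0,-63],[0,0,-69]],"slide":[[0.011,-0.045,0],[0.023,-0.09,0],[0.034,-0.135,0],[0.046,-0.18,0],[0.057,-0.225,0],[0.069,-0.27,0],[0.08,-0.315,0],[0.092,-0.36,0],[0.103,-0.405,0],[0.115,-0.45,0]],"gripper":[1,1,1,1,1,1,1,1,1,1]}' 45
python3 -m handwheel '{"delta_rot":[[0,0,0],[0,0,0],[0,0,0],[0,0,0],[0,0,0],[0,0,0],[0,0,0],[0,0,0],[0,0,0],[0,0,0]],"slide":[[0.011,-0.045,0],[0.023,-0.09,0],[0.034,-0.135,0],[0.046,-0.18,0],[0.057,-0.225,0],[0.069,-0.27,0],[0.08,-0.315,0],[0.092,-0.36,0],[0.1,-0.394,0],[0.1,-0.394,0]],"gripper":[1,1,1,1,1,1,1,1,1,1]}'
python3 - <<'E'
from h import *
o=ctrl.get_obs(); print(o['position'],o['ee_rot'],o['wrist_force'],o['q'])
ci,p,d=snap('wrist','w1.png'); np.savez('w1.npz',p=p,d=d,c=cloud(ci,d))
E
```

```text
clock: 1.1
position: [0.3283, 0.1622, 0.2333]
ee_rot: [3.141, -0.0, 1.599]
wrist_force: [1.2, 0.4, -0.6]
grip_width: 0.0951
gripper_force: 0.0
clock: 2.1
position: [0.4286, -0.2333, 0.2329]
ee_rot: [-3.14, -0.0, 1.598]
wrist_force: [-0.1, -0.0, -0.8]
grip_width: 0.095
gripper_force: 0.0
[ 0.42855893 -0.23325706  0.23292252] [-3.14023578e+00 -1.57160350e-04  1.59814553e+00] [-0.10846163 -0.02682161 -0.82280465] [-6.08135376e-01 -2.43501612e-01  2.00217655e+00 -6.90924359e-04
  1.38410304e+00 -6.35356040e-01]
```

View pics/w1.png

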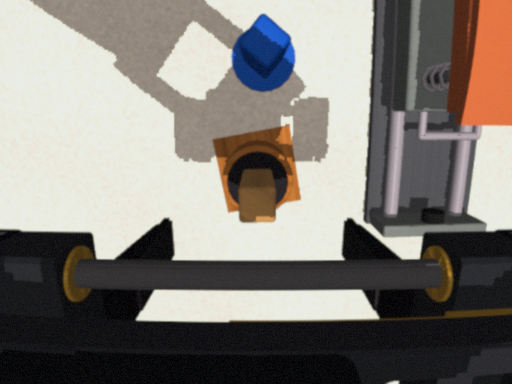

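The wrist view shows the wire handle at (445,130) on the world −y end, so rail +y is world +y. The roller handle is at (257,195).

Run:
```python
from h import *
W=np.load('w1.npz');c=W['c'];z=c[...,2]
v,u=np.mgrid[:384,:512]
m=(W['d']>0)&(u>225)&(u<290)&(v>160)&(v<225)&(z>.145)&(z<.165)
r=cv2.minAreaRect(c[m][:,:2].astype(np.float32)); print(m.sum(),r,np.median(z[m]), np.median(c[m],0))
print(ctrl.get_obs()['position'])
```

```text
1405 ((0.42825847864151, -0.23093728721141815), (0.02773289568722248, 0.027534237131476402), 2.1915433406829834) 0.15430892680235778 [ 0.42838554 -0.22955149  0.15430893]
[ 0.42825056 -0.23136479  0.23281794]
```

```bash
python3 -m handwheel '{"delta_rot":[[0,0,0.6],[0,0,0.6],[0,0,0.6],[0,0,0.6],[0,0,0.6],[0,0,0.6],[0,0,0.6],[0,0,0.6],[0,0,0.6],[0,0,0.6]],"slide":[[0,0,-0.04],[0,0,-0.08],[0,0,-0.119],[0,0,-0.119],[0,0,-0.119],[0,0,-0.119],[0,0,-0.119],[0,0,-0.119],[0,0,-0.119],[0,0,-0.119]],"gripper":[1,1,1,1,-1,-1,-1,-1,-1,-1]}' 45
python3 -m handwheel '{"delta_rot":[[0,0,0],[0,0,0],[0,0,0],[0,0,0],[0,0,0],[0,0,0],[0,0,0],[0,0,0],[0,0,0]],"slide":[[0,0,0],[0,0,0],[0,0,0],[0,0,0.03],[0,0,0.06],[0,0,0.1],[0,0,0.15],[0,0,0.19],[0,0,0.19]],"gripper":[-1,-1,-1,-1,-1,-1,-1,-1,-1]}'
python3 - <<'E'
from h import *
print(ctrl.get_obs())
ci,p,d=snap('side'); np.savez('s2.npz',p=p,d=d,c=cloud(ci,d))
q=p[60:210,190:340]; cv2.imwrite('pics/s2.png',cv2.resize(q,None,fx=4,fy=4,interpolation=cv2.INTER_CUBIC)[:,:,::-1])
E
```

```text
clock: 3.15
position: [0.4288, -0.2303, 0.1152]
ee_rot: [3.141, 0.001, 1.613]
wrist_force: [1.0, -0.0, 0.9]
grip_width: 0.0526
gripper_force: 0.0
clock: 4.05
position: [0.4308, -0.2316, 0.312]
ee_rot: [3.132, 0.007, 1.613]
wrist_force: [-0.3, -0.9, -2.2]
grip_width: 0.0281
gripper_force: 45.0
{'clock': 4.05, 'q': array([-6.03101110e-01, -2.85635258e-01,  1.90507905e+00,  6.60581860e-05,
        1.51012513e+00, -6.45319571e-01]), 'qd': array([ 0.00099139,  0.03663897,  0.10117997, -0.0004677 , -0.04477886,
       -0.00047942]), 'joint_torque': array([ 1.38163057e-02, -2.35366720e+01, -3.64316082e+01,  3.83811537e-02,
        4.38846666e-01, -2.56834523e-03]), 'position': array([ 0.43077591, -0.23157143,  0.31195995]), 'ee_rot': array([3.13194695, 0.0071789 , 1.61297656]), 'wrist_force': array([-0.26907955, -0.89811235, -2.19885223]), 'torque': array([-0.09089259,  0.08899892, -0.03359439]), 'gripper_force': 44.99768078327179, 'grip_width': 0.028139196779241996}
```

View pics/s2.png

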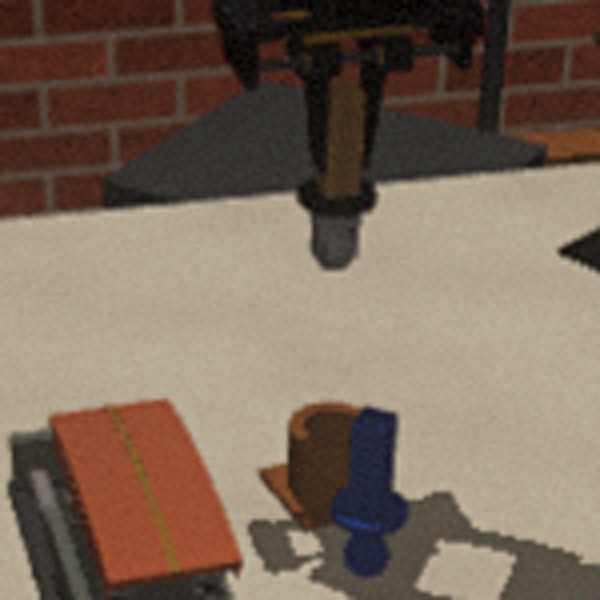

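```bash
cat >> h.py <<'E'
def cover(n='top',img=None):
    ci,p,d=img or snap(n); c=cloud(ci,d)
    h=cv2.cvtColor(p,cv2.COLOR_RGB2HSV)
    m=(d>0)&(c[...,2]>.09)&(c[...,2]<.175)&(c[...,0]>.53)&(c[...,0]<.72)&(h[...,0]<16)&(h[...,1]>150)
    k=cv2.morphologyEx(m.astype(np.uint8),cv2.MORPH_OPEN,np.ones((3,3)))>0
    return c,p,k
E
python3 - <<'E'
from h import *
S=np.load('s2.npz');c=S['c'];x,y,z=c[...,0],c[...,1],c[...,2]
m=(S['d']>0)&(abs(x-.43)<.05)&(abs(y+.23)<.05)&(z>.19)&(z<.30)
for a in np.arange(.195,.28,.006):
    k=m&(z>=a)&(z<a+.006)
    if k.any(): print(round(a,3),k.sum(),'x',x[k].min().round(4),x[k].max().round(4),'y',y[k].min().round(4),y[k].max().round(4))
for n,f in (('top','top1.npz'),('side','side1.npz')):
    T=np.load(f); c,p,k=cover(img=(vision.camera_info(n),T['p'],T['d']))
    q=c[k].astype(np.float32); r=cv2.minAreaRect(q[:,:2]); print(n,k.sum(),r)
    h=cv2.cvtColor(p,cv2.COLOR_RGB2HSV)
    A=np.c_[np.ones(len(q)),q[:,1],q[:,1]**2,q[:,0]]; s=np.linalg.lstsq(A,q[:,2],rcond=None)[0]; print('arc',s,'crown y',-s[1]/2/s[2])
    g=c[(h[...,0]>=17)&(h[...,0]<28)&(h[...,1]>120)&(c[...,2]>.12)&(c[...,2]<.175)&(c[...,0]>.57)&(c[...,0]<.67)&(c[...,1]<.06)&(c[...,1]>-.18)]
    print('seam',len(g),np.polyfit(g[:,1],g[:,0],1),np.median(g,0))
T=np.load('top1.npz');c=T['c'];z=c[...,2]
v,u=np.mgrid[:384,:512]
for e in ((100,112),(372,384)):
    k=(T['d']>0)&(u>=e[0])&(u<=e[1])&(v>145)&(v<220)&(z>.035); print('stop',np.percentile(c[k],[2,50,98],axis=0).round(4).tolist())
k=(T['d']>0)&(u>225)&(u<256)&(v>128)&(v<158)&(z>.1)&(z<.135); print('mk',k.sum(),c[k].round(3).tolist()[:20])
k=(T['d']>0)&(u>225)&(u<256)&(v>135)&(v<158)&(z>.004)&(z<.012)&(c[...,0]>.69); print('mkbase',k.sum(),cv2.minAreaRect(c[k][:,:2].astype(np.float32)),np.percentile(c[k],[5,50,95],axis=0).round(4))
S=np.load('side1.npz');c=S['c'];z=c[...,2]
k=(S['d']>0)&(u>188)&(u<213)&(v>208)&(v<262)&(abs(c[...,0]-.71)<.05)&(c[...,1]<.1)&(c[...,1]>-.01)
for a in (.004,.03,.06,.09,.11): kk=k&(z>a)&(z<a+.02); print('smk',a,kk.sum(),np.percentile(c[kk],[5,50,95],axis=0).round(4).tolist() if kk.any() else '')
E
```

```text
0.207 3 x 0.4322 0.4415 y -0.2318 -0.22
0.213 15 x 0.4218 0.4468 y -0.2363 -0.2164
0.219 18 x 0.4141 0.448 y -0.2351 -0.2165
0.225 27 x 0.4155 0.448 y -0.2349 -0.2142
0.231 27 x 0.4147 0.4484 y -0.2414 -0.2141
0.237 22 x 0.4116 0.4489 y -0.2326 -0.2214
0.243 23 x 0.414 0.4493 y -0.2323 -0.2209
0.249 13 x 0.4126 0.448 y -0.2362 -0.2218
0.255 1 x 0.4254 0.4254 y -0.2074 -0.2074
0.261 27 x 0.4018 0.4597 y -0.2423 -0.2021
0.267 101 x 0.4016 0.4599 y -0.2536 -0.2006
0.273 19 x 0.4185 0.4457 y -0.2406 -0.2177
0.279 23 x 0.42 0.4451 y -0.2405 -0.2157Traceback (most recent call last):
  File "<stdin>", line 9, in <module>
cv2.error: OpenCV(4.12.0) /io/opencv/modules/imgproc/src/convhull.cpp:143: error: (-215:Assertion failed) total >= 0 && (depth == CV_32F || depth == CV_32S) in function 'convexHull'
```

```bash
python3 -m handwheel '{"delta_rot":[[0,0,-8.5],[0,0,-17],[0,0,-25.5],[0,0,-34],[0,0,-42.5],[0,0,-51],[0,0,-59.5],[0,0,-68],[0,0,-76.5],[0,0,-85]],"slide":[[0,0,0],[0,0,0],[0,0,0],[0,0,0],[0,0,0],[0,0,0],[0,0,0],[0,0,0],[0,0,0],[0,0,0]],"gripper":[-1,-1,-1,-1,-1,-1,-1,-1,-1,-1]}'
python3 - <<'E'
from h import *
ci,p,d=snap('side'); c=cloud(ci,d);x,y,z=c[...,0],c[...,1],c[...,2]
m=(d>0)&(abs(x-.43)<.05)&(abs(y+.23)<.05)&(z>.19)&(z<.30)
for a in np.arange(.195,.26,.006):
    k=m&(z>=a)&(z<a+.006)
    if k.any(): print(round(a,3),k.sum(),'x',x[k].min().round(4),x[k].max().round(4),'y',y[k].min().round(4),y[k].max().round(4))
T=np.load('top1.npz'); h=cv2.cvtColor(T['p'],cv2.COLOR_RGB2HSV); print(h[165,270],h[185,300],h[172,250],h[171,290],T['c'][165,270])
E
```

```text
clock: 5.1
position: [0.4276, -0.2294, 0.3012]
ee_rot: [-3.138, 0.004, 0.123]
wrist_force: [-0.7, 0.0, -1.6]
grip_width: 0.028
gripper_force: 45.0
0.195 6 x 0.419 0.4309 y -0.2224 -0.2179
0.201 9 x 0.4173 0.4396 y -0.2267 -0.2152
0.207 19 x 0.409 0.4416 y -0.2314 -0.2088
0.213 21 x 0.4111 0.4417 y -0.2315 -0.2071
0.219 24 x 0.41 0.4404 y -0.2364 -0.2089
0.225 21 x 0.4158 0.4383 y -0.2411 -0.2084
0.231 11 x 0.4157 0.434 y -0.2394 -0.2088
0.237 17 x 0.4161 0.433 y -0.2232 -0.2073
0.249 18 x 0.3978 0.4545 y -0.2237 -0.1978
0.255 98 x 0.3943 0.4549 y -0.2544 -0.1964
[  9 176 142] [ 11 166 141] [ 15 179 124] [ 18 190 133] [ 0.63016034 -0.02304433  0.15991388]
```

Run:
```python
from h import *
ci,p,d=snap('side'); q=p[100:145,250:300]; cv2.imwrite('pics/s3.png',cv2.resize(q,None,fx=12,fy=12,interpolation=cv2.INTER_CUBIC)[:,:,::-1].clip(0,100)*2)
T=np.load('s2.npz')['p'][90:135,250:300]; b=cv2.resize(T,None,fx=12,fy=12,interpolation=cv2.INTER_CUBIC)[:,:,::-1].clip(0,100)*2
a=cv2.imread('pics/s3.png'); cv2.imwrite('pics/s3.png',cv2.resize(np.hstack([b,a]),(800,360)))
```

```text
(no output)
```

View pics/s3.png

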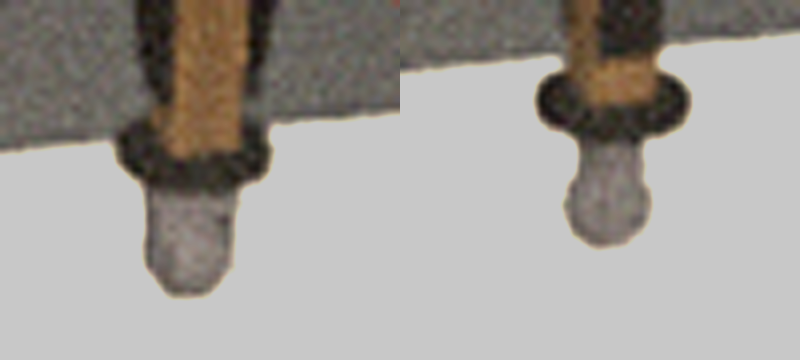

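Left crop (yaw 92°): the fork is wide with the narrower barrel below it at (185,285), so the axle is along x. Right crop: a round disc at (607,210), so the axle is along y. I'll turn back, moving towards the handle end on the way.

```bash
python3 -m handwheel '{"delta_rot":[[0,0,8.5],[0,0,17],[0,0,25.5],[0,0,34],[0,0,42.5],[0,0,51],[0,0,59.5],[0,0,68],[0,0,76.5],[0,0,85.2]],"slide":[[0.015,0.01,0],[0.03,0.02,0],[0.045,0.03,0],[0.06,0.04,0],[0.08,0.05,0],[0.1,0.06,0],[0.12,0.07,0],[0.14,0.08,0],[0.16,0.09,0],[0.16,0.09,0]],"gripper":[-1,-1,-1,-1,-1,-1,-1,-1,-1,-1]}'
python3 - <<'E'
from h import *
mr=lambda q: cv2.minAreaRect(np.ascontiguousarray(q[:,:2],dtype=np.float32))
for n,f in (('top','top1.npz'),('side','side1.npz')):
    T=np.load(f); c,p,k=cover(img=(vision.camera_info(n),T['p'],T['d']))
    q=c[k]; print(n,k.sum(),mr(q))
    h=cv2.cvtColor(p,cv2.COLOR_RGB2HSV)
    A=np.c_[np.ones(len(q)),q[:,1],q[:,1]**2,q[:,0]]; s=np.linalg.lstsq(A,q[:,2],rcond=None)[0]; print('arc',s,'crown y',-s[1]/2/s[2],'z',np.percentile(q[:,2],98))
    g=c[(h[...,0]>=17)&(h[...,0]<28)&(h[...,1]>120)&(c[...,2]>.12)&(c[...,2]<.175)&(c[...,0]>.57)&(c[...,0]<.67)&(c[...,1]<.06)&(c[...,1]>-.18)]
    print('seam',len(g),np.polyfit(g[:,1],g[:,0],1),np.median(g,0))
T=np.load('top1.npz');c=T['c'];z=c[...,2]
v,u=np.mgrid[:384,:512]
for e in ((100,114),(370,384)):
    k=(T['d']>0)&(u>=e[0])&(u<=e[1])&(v>145)&(v<220)&(z>.04); print('stop',np.percentile(c[k],[2,50,98],axis=0).round(4).tolist())
k=(T['d']>0)&(u>225)&(u<256)&(v>135)&(v<158)&(z>.004)&(z<.012)&(c[...,0]>.69); print('mkbase',k.sum(),mr(c[k]),np.percentile(c[k],[5,50,95],axis=0).round(4).tolist())
S=np.load('side1.npz');c=S['c'];z=c[...,2]
k=(S['d']>0)&(u>188)&(u<213)&(v>208)&(v<262)&(abs(c[...,0]-.71)<.05)&(c[...,1]<.1)&(c[...,1]>-.01)
for a in (.004,.03,.06,.09,.11): kk=k&(z>a)&(z<a+.02); print('smk',a,kk.sum(),np.percentile(c[kk],[5,50,95],axis=0).round(4).tolist() if kk.any() else '')
E
```

```text
clock: 6.2
position: [0.5895, -0.1387, 0.3018]
ee_rot: [-3.138, -0.002, 1.626]
wrist_force: [0.2, -0.1, -2.3]
grip_width: 0.0279
gripper_force: 45.0
top 3507 ((0.6163520216941833, -0.06198345124721527), (0.09010552614927292, 0.20643076300621033), 2.652509927749634)
arc [ 0.14664058 -0.12386843 -0.98757084  0.0155398 ] crown y -0.06271369565455595 z 0.16250644631605365
seam 184 [-0.04664914  0.61357108] [ 0.61692734 -0.06913354  0.15812237]
side 1560 ((0.602216362953186, -1.0436161756515503), (0.1878681480884552, 2.1794893741607666), 1.24368155002594)
arc [ 0.15772964 -0.02419334 -0.01847464 -0.00586601] crown y -0.6547716188672116 z 0.1605684473490819
seam 27 [-0.04287065  0.61268896] [ 0.61407802 -0.02488644  0.15705238]
stop [[0.5387, 0.3627, 0.0414], [0.5954, 0.3774, 0.0563], [0.6528, 0.389, 0.0612]]
stop [[0.5692, -0.2915, 0.0419], [0.6249, -0.2812, 0.0565], [0.6837, -0.2676, 0.061]]
mkbase 201 ((0.7117100954055786, 0.050340279936790466), (0.041051819920539856, 0.07216881960630417), 0.745968222618103) [[0.6917, 0.0293, 0.005], [0.7047, 0.048, 0.0085], [0.7211, 0.0757, 0.0115]]
smk 0.004 192 [[0.6699, -0.0026, 0.0048], [0.6993, 0.0511, 0.008], [0.7174, 0.0781, 0.0146]]
smk 0.03 19 [[0.6665, -0.0047, 0.0313], [0.7038, 0.0579, 0.0422], [0.7072, 0.0611, 0.048]]
smk 0.06 29 [[0.6637, -0.0031, 0.0625], [0.667, 0.0142, 0.0709], [0.7072, 0.0618, 0.0772]]
smk 0.09 15 [[0.7028, 0.0515, 0.0942], [0.7056, 0.0584, 0.1002], [0.7077, 0.062, 0.1078]]
smk 0.11 40 [[0.6855, 0.0501, 0.1114], [0.6967, 0.0556, 0.1168], [0.7068, 0.0594, 0.1219]]
```

```bash
cat >> h.py <<'E'
TH=np.radians(2.62); AX=np.array([-np.sin(TH),np.cos(TH)]); NX=np.array([np.cos(TH),np.sin(TH)])
SM=0.0215
def look():
    o=ctrl.get_obs(); P=o['position']; w=P[:2]@AX
    print('t',round(o['clock'],2),'tcp',P.round(4),'F',o['wrist_force'].round(2),'w-s',round(w,4),'off',round(P[:2]@NX,4))
    for n in ('top','side'):
        c,p,k=cover(n); k&=(c[...,1]>-.3)&(c[...,1]<.4); q=c[k]; s=q[:,:2]@AX
        if len(s)<50: print(n,'few'); continue
        a,b=np.percentile(s,[.5,99.5]); 
        print(n,len(s),'from lo',round(a+.103,4),'hi',round(b-.103,4),'mid',round((a+b)/2,4),'len',round(b-a,3),'yrel hi',round(w-b+.103,4),'z98',np.percentile(q[:,2],98).round(4))
E
cat > sim.py <<'E'
import numpy as np
def sim(yrel,N,s0,v0,m=6.0,dt=.01):
    # yrel,N per row (end-of-row values, linear between); first entries = start
    s,v,out=s0,v0,[]
    for i in range(1,len(yrel)):
        for j in range(10):
            f=(j+.5)/10; y=yrel[i-1]+(yrel[i]-yrel[i-1])*f; n=N[i-1]+(N[i]-N[i-1])*f
            v+=dt*(-n*y/.5-15*v)/m; s+=v*dt
        out.append((s,v,s+yrel[i]))
    return np.array(out)
E
python3 -m handwheel '{"delta_rot":[[0,0,0],[0,0,0],[0,0,0],[0,0,0]],"slide":[[0.015,0.002,0],[0.03,0.005,-0.01],[0.03,0.005,-0.02],[0.03,0.005,-0.02]],"gripper":[-1,-1,-1,-1]}'
python3 - <<'E'
from h import *
look()
from sim import sim
y=[-.072]*15; N=[0,2.5,3.5,4.5,5.5,6.5]+[7]*9
for m in (4.6,6,7.7): r=sim(y,N,-.0899,0,m); print(m,(r[:,0]+.0899).round(4),r[:,1].round(3)[-1])
E
```

```text
clock: 6.6
position: [0.6169, -0.1346, 0.2803]
ee_rot: [-3.135, -0.002, 1.617]
wrist_force: [-0.9, 0.2, -2.2]
grip_width: 0.0279
gripper_force: 45.0
t 6.6 tcp [ 0.6169 -0.1346  0.2803] F [-0.9   0.2  -2.22] w-s -0.1627 off 0.6101
top 2073 from lo -0.016 hi -0.0912 mid -0.0536 len 0.131 yrel hi -0.0715 z98 0.163
side 753 from lo -0.0859 hi -0.0876 mid -0.0867 len 0.204 yrel hi -0.0751 z98 0.1598
4.6 [0.0001 0.0009 0.0024 0.0047 0.0079 0.0119 0.0167 0.022  0.0277 0.0337
 0.0399 0.0463 0.0527 0.0593] 0.066
6 [0.0001 0.0007 0.0019 0.0039 0.0066 0.01   0.0142 0.019  0.0242 0.0297
 0.0355 0.0415 0.0477 0.054 ] 0.063
7.7 [0.0001 0.0006 0.0016 0.0032 0.0054 0.0084 0.0121 0.0162 0.0209 0.0259
 0.0312 0.0368 0.0425 0.0485] 0.06
```

```bash
python3 -m handwheel '{"delta_rot":[[0,0,0],[0,0,0],[0,0,0],[0,0,0],[0,0,0],[0,0,0],[0,0,0],[0,0,0]],"slide":[[0.003,0.002,-0.012],[0.003,0.002,-0.024],[0.003,0.003,-0.03],[0.003,0.004,-0.036],[0.003,0.006,-0.042],[0.003,0.009,-0.047],[0.003,0.013,-0.047],[0.002,0.018,-0.047]],"gripper":[-1,-1,-1,-1,-1,-1,-1,-1]}'
python3 -c "
from h import *
look()"
```

```text
clock: 7.5
position: [0.6208, -0.1169, 0.2382]
ee_rot: [3.141, 0.0, 1.614]
wrist_force: [-2.3, -2.0, 5.0]
grip_width: 0.028
gripper_force: 45.0
t 7.5 tcp [ 0.6208 -0.1169  0.2382] F [-2.32 -1.97  5.04] w-s -0.1452 off 0.6148
top 1747 from lo -0.0244 hi -0.0781 mid -0.0513 len 0.152 yrel hi -0.0671 z98 0.1406
side 828 from lo -0.0737 hi -0.0725 mid -0.0731 len 0.207 yrel hi -0.0727 z98 0.1381
```

Run:
```python
from sim import *
y=[-.0705]+[-.071]*6+[-.067,-.058,-.048,-.038]
for m in (4.6,6,7.7):
  r=sim(y,[7.2]*11,-.0735,.05,m); print(m,(r[:,2]+.144).round(4),r[-1])
```

```text
4.6 [0.0048 0.0105 0.0165 0.0228 0.0292 0.0357 0.0463 0.0618 0.078  0.0938] [-0.01222778  0.0548532  -0.05022778]
6 [0.0047 0.0103 0.0162 0.0222 0.0285 0.0348 0.0453 0.0607 0.0769 0.0928] [-0.01323904  0.05628471 -0.05123904]
7.7 [0.0047 0.0102 0.0159 0.0218 0.0278 0.034  0.0443 0.0596 0.0758 0.0917] [-0.01432708  0.05703128 -0.05232708]
```

```bash
python3 -m handwheel '{"delta_rot":[[0,0,0],[0,0,0],[0,0,0],[0,0,0],[0,0,0],[0,0,0],[0,0,0],[0,0,0]],"slide":[[-0.001,0.006,0],[-0.001,0.012,0],[-0.002,0.018,0],[-0.002,0.024,0],[-0.002,0.03,0],[-0.003,0.037,0],[-0.003,0.047,0.001],[-0.004,0.062,0.002]],"gripper":[-1,-1,-1,-1,-1,-1,-1,-1]}'
python3 -c "
from h import *
look()"
```

```text
clock: 8.4
position: [0.6173, -0.0546, 0.2401]
ee_rot: [3.139, 0.0, 1.614]
wrist_force: [4.0, -0.9, 4.5]
grip_width: 0.028
gripper_force: 45.0
t 8.4 tcp [ 0.6173 -0.0546  0.2401] F [ 4.   -0.86  4.54] w-s -0.0827 off 0.6141
top 1219 from lo 0.0497 hi -0.0275 mid 0.0111 len 0.129 yrel hi -0.0553 z98 0.1406
side 993 from lo -0.0214 hi -0.0211 mid -0.0212 len 0.206 yrel hi -0.0616 z98 0.1388
```

Run:
```python
from sim import *
y=[-.06,-.050,-.039,-.028,-.017,-.006,.006,.018,.030,.042,.053]
for m in (4.6,6,7.7):
  r=sim(y,[7]*11,-.0215,.062,m); print(m,(r[:,2]+.0815).round(4),r[-1])
```

```text
4.6 [0.016  0.0327 0.0487 0.0641 0.0786 0.0933 0.107  0.1198 0.1315 0.1412] [ 0.00665432 -0.0179584   0.05965432]
6 [0.0161 0.0328 0.0491 0.0647 0.0797 0.0949 0.1092 0.1226 0.135  0.1455] [ 0.01098327 -0.00992291  0.06398327]
7.7 [0.0161 0.0329 0.0494 0.0653 0.0806 0.0962 0.1111 0.1251 0.1383 0.1495] [ 0.01502484 -0.00175797  0.06802484]
```

```bash
python3 -m handwheel '{"delta_rot":[[0,0,0],[0,0,0],[0,0,0],[0,0,0],[0,0,0],[0,0,0],[0,0,0],[0,0,0],[0,0,0],[0,0,0]],"slide":[[-0.001,0.016,0.001],[-0.002,0.033,0.002],[-0.003,0.049,0.003],[-0.004,0.065,0.003],[-0.005,0.08,0.003],[-0.005,0.095,0.003],[-0.006,0.109,0.003],[-0.006,0.123,0.002],[-0.007,0.135,0.001],[-0.007,0.145,0]],"gripper":[-1,-1,-1,-1,-1,-1,-1,-1,-1,-1]}'
python3 -c "
from h import *
look()"
```

```text
clock: 9.5
position: [0.6088, 0.0911, 0.2393]
ee_rot: [-3.139, -0.0, 1.615]
wrist_force: [-1.0, -0.5, 4.9]
grip_width: 0.0278
gripper_force: 45.0
t 9.5 tcp [0.6088 0.0911 0.2393] F [-0.96 -0.53  4.88] w-s 0.0632 off 0.6123
top 1557 from lo 0.034 hi 0.0326 mid 0.0333 len 0.205 yrel hi 0.0306 z98 0.1373
side 1209 from lo 0.0407 hi 0.039 mid 0.0399 len 0.204 yrel hi 0.0242 z98 0.135
```

Run:
```python
from sim import *
y=[.026,.037,.048,.058,.067,.073,.075,.075]
for m in (6,7.7):
 for v in (.02,.04,.06):
  r=sim(y,[7]*8,.037,v,m); print(m,v,(r[:,2]-.063).round(4),r[-1])
```

```text
6 0.02 [0.0124 0.0237 0.0329 0.0401 0.0432 0.0415 0.0371] [ 0.02508275 -0.04720363  0.10008275]
6 0.04 [0.0141 0.0268 0.037  0.045  0.0488 0.0476 0.0436] [ 0.03155713 -0.04380462  0.10655713]
6 0.06 [0.0159 0.0299 0.0412 0.05   0.0544 0.0537 0.05  ] [ 0.03803152 -0.0404056   0.11303152]
7.7 0.02 [0.0125 0.0241 0.0338 0.0416 0.0455 0.0445 0.0409] [ 0.02886056 -0.03957728  0.10386056]
7.7 0.04 [0.0143 0.0274 0.0383 0.0471 0.0518 0.0515 0.0484] [ 0.0363873  -0.03453106  0.1113873 ]
7.7 0.06 [0.0161 0.0307 0.0428 0.0526 0.0581 0.0585 0.0559] [ 0.04391404 -0.02948485  0.11891404]
```

```bash
python3 -m handwheel '{"delta_rot":[[0,0,0],[0,0,0],[0,0,0],[0,0,0]],"slide":[[-0.001,0.015,-0.001],[-0.001,0.028,-0.001],[-0.001,0.039,-0.002],[-0.002,0.047,-0.003]],"gripper":[-1,-1,-1,-1]}'
python3 -c "
from h import *
look()"
```

```text
clock: 10.0
position: [0.6068, 0.1377, 0.2361]
ee_rot: [-3.139, -0.0, 1.615]
wrist_force: [-0.1, 0.0, 5.3]
grip_width: 0.028
gripper_force: 45.0
t 10.0 tcp [0.6068 0.1377 0.2361] F [-0.05  0.04  5.27] w-s 0.1098 off 0.6125
top 2374 from lo 0.0431 hi -0.014 mid 0.0146 len 0.149 yrel hi 0.1239 z98 0.1381
side 1094 from lo 0.0449 hi 0.0459 mid 0.0454 len 0.207 yrel hi 0.0639 z98 0.1358
```

Run:
```python
from sim import *
y=[.068,.070,.073]+[.074]*8
for m in (6,7.7):
 for v in (-.015,.005):
  r=sim(y,[7.4]*11,.042,v,m); print(m,v,(r[:,2]-.110).round(4),r[5],r[-1])
```

```text
6 -0.015 [-0.0002 -0.0004 -0.0035 -0.0084 -0.0138 -0.0196 -0.0257 -0.0321 -0.0387
 -0.0455] [ 0.01643769 -0.05975988  0.09043769] [-0.00947629 -0.06819925  0.06452371]
6 0.005 [ 0.0016  0.0027  0.0006 -0.0034 -0.0081 -0.0135 -0.0192 -0.0253 -0.0317
 -0.0383] [ 0.02253015 -0.05538157  0.09653015] [-0.00229653 -0.0666089   0.07170347]
7.7 -0.015 [-0.      0.0001 -0.0026 -0.0069 -0.0118 -0.0171 -0.0227 -0.0287 -0.0349
 -0.0412] [ 0.0189246  -0.05462239  0.0929246 ] [-0.00523809 -0.06464087  0.06876191]
7.7 0.005 [ 0.0018  0.0033  0.0019 -0.0015 -0.0055 -0.0101 -0.0152 -0.0207 -0.0265
 -0.0326] [ 0.02589913 -0.04847906  0.09989913] [ 0.00342088 -0.06184413  0.07742088]
```

```bash
python3 -m handwheel '{"delta_rot":[[0,0,0],[0,0,0],[0,0,0],[0,0,0],[0,0,0]],"slide":[[0,0.001,0],[0,0.001,0],[0,-0.001,0],[0,-0.005,0],[0,-0.01,0]],"gripper":[-1,-1,-1,-1,-1]}'
python3 -c "
from h import *
look()"
```

```text
clock: 10.6
position: [0.6072, 0.1267, 0.2364]
ee_rot: [-3.14, -0.0, 1.615]
wrist_force: [-0.7, 1.5, 4.9]
grip_width: 0.0277
gripper_force: 45.0
t 10.6 tcp [0.6072 0.1267 0.2364] F [-0.74  1.5   4.93] w-s 0.0988 off 0.6124
top 2385 from lo 0.0296 hi -0.0286 mid 0.0005 len 0.148 yrel hi 0.1274 z98 0.1385
side 1076 from lo 0.0326 hi 0.0307 mid 0.0316 len 0.204 yrel hi 0.0681 z98 0.1361
```

Run:
```python
from sim import *
y=[.073,.073,.072,.072,.070,.060,.048,.036,.024,.012,.0]
for m in (6,7.7):
 for v in (-.04,-.05):
  r=sim(y,[7]*11,.025,v,m); print(m,v,(r[:,2]-.098).round(4),r[-1])
```

```text
6 -0.04 [-0.0044 -0.0103 -0.0156 -0.0232 -0.039  -0.0567 -0.0741 -0.0911 -0.1074
 -0.123 ] [-0.02498742 -0.03232286 -0.02498742]
6 -0.05 [-0.0052 -0.0118 -0.0177 -0.0257 -0.0418 -0.0597 -0.0774 -0.0945 -0.1109
 -0.1266] [-0.0285773  -0.03311803 -0.0285773 ]
7.7 -0.04 [-0.0043 -0.01   -0.0151 -0.0225 -0.038  -0.0556 -0.0729 -0.0899 -0.1064
 -0.1222] [-0.02422125 -0.03557368 -0.02422125]
7.7 -0.05 [-0.0052 -0.0117 -0.0174 -0.0252 -0.0412 -0.0591 -0.0767 -0.0939 -0.1105
 -0.1266] [-0.02855073 -0.03697205 -0.02855073]
```

```bash
python3 -m handwheel '{"delta_rot":[[0,0,0],[0,0,0],[0,0,0],[0,0,0],[0,0,0],[0,0,0],[0,0,0],[0,0,0]],"slide":[[0.001,-0.004,0],[0.001,-0.01,0],[0.001,-0.016,0],[0.001,-0.024,0],[0.002,-0.04,0.001],[0.003,-0.058,0.002],[0.003,-0.076,0.003],[0.004,-0.093,0.004]],"gripper":[-1,-1,-1,-1,-1,-1,-1,-1]}'
python3 -c "
from h import *
look()"
```

```text
clock: 11.5
position: [0.6117, 0.032, 0.2409]
ee_rot: [3.141, 0.001, 1.614]
wrist_force: [-0.3, 0.3, 4.9]
grip_width: 0.0281
gripper_force: 45.0
t 11.5 tcp [0.6117 0.032  0.2409] F [-0.26  0.34  4.9 ] w-s 0.004 off 0.6125
top 1320 from lo -0.0206 hi -0.0216 mid -0.0211 len 0.205 yrel hi 0.0256 z98 0.1369
side 1064 from lo -0.0206 hi -0.0207 mid -0.0206 len 0.206 yrel hi 0.0246 z98 0.137
```

Run:
```python
from sim import *
y=[.030,.015,.0,-.015,-.028,-.036]+[-.038]*5
for m in (6,7.7):
 for v in (-.05,-.06):
  r=sim(y,[7]*11,-.0265,v,m); print(m,v,(r[:,2]-.0035).round(4),r[5],r[-1])
```

```text
6 -0.05 [-0.0197 -0.0386 -0.0566 -0.0716 -0.0806 -0.0826 -0.0818 -0.0804 -0.0785
 -0.0763] [-0.04107738  0.00365141 -0.07907738] [-0.0347917   0.02391033 -0.0727917 ]
6 -0.06 [-0.0205 -0.0401 -0.0586 -0.0741 -0.0834 -0.0856 -0.085  -0.0838 -0.082
 -0.0799] [-0.04412361  0.00146225 -0.08212361] [-0.03838158  0.02311516 -0.07638158]
7.7 -0.05 [-0.0197 -0.0388 -0.0572 -0.0727 -0.0823 -0.085  -0.085  -0.0843 -0.0831
 -0.0815] [-0.04352426 -0.00356769 -0.08152426] [-0.04004048  0.01769631 -0.07804048]
7.7 -0.06 [-0.0206 -0.0405 -0.0595 -0.0755 -0.0855 -0.0885 -0.0887 -0.0883 -0.0873
 -0.0859] [-0.04701153 -0.00663935 -0.08501153] [-0.04436996  0.01629794 -0.08236996]
```

```bash
python3 -m handwheel '{"delta_rot":[[0,0,0],[0,0,0],[0,0,0],[0,0,0],[0,0,0],[0,0,0],[0,0,0],[0,0,0]],"slide":[[0.001,-0.02,0],[0.002,-0.039,0],[0.003,-0.057,0],[0.004,-0.072,0],[0.004,-0.082,0],[0.004,-0.084,0],[0.004,-0.083,0],[0.004,-0.082,0]],"gripper":[-1,-1,-1,-1,-1,-1,-1,-1]}'
python3 -c "
from h import *
look()"
```

```text
clock: 12.4
position: [0.6157, -0.0477, 0.2407]
ee_rot: [3.141, -0.0, 1.615]
wrist_force: [-1.8, 0.6, 5.1]
grip_width: 0.0277
gripper_force: 45.0
t 12.4 tcp [ 0.6157 -0.0477  0.2407] F [-1.75  0.62  5.07] w-s -0.0758 off 0.6129
top 744 from lo -0.0472 hi -0.0569 mid -0.0521 len 0.196 yrel hi -0.0189 z98 0.1389
side 901 from lo -0.055 hi -0.0533 mid -0.0542 len 0.208 yrel hi -0.0225 z98 0.1363
```

Run:
```python
from sim import *
y=[-.019,-.030,-.040,-.047]+[-.05]*7
for m in (6,7.7):
 for v in (-.02,-.005):
  r=sim(y,[7.2]*11,-.057,v,m); print(m,v,(r[:,2]+.0755).round(4),r[5],r[-1])
```

```text
6 -0.02 [-0.013  -0.0234 -0.03   -0.0316 -0.0294 -0.0267 -0.0235 -0.02   -0.0161
 -0.0121] [-0.05220218  0.0296056  -0.10220218] [-0.03757024  0.04131856 -0.08757024]
6 -0.005 [-0.0117 -0.0211 -0.0268 -0.0278 -0.0252 -0.0221 -0.0187 -0.0149 -0.0109
 -0.0067] [-0.04763284  0.03288934 -0.09763284] [-0.03218541  0.04251132 -0.08218541]
7.7 -0.02 [-0.0131 -0.0238 -0.0308 -0.0329 -0.0314 -0.0293 -0.0267 -0.0237 -0.0204
 -0.0168] [-0.05477945  0.02355652 -0.10477945] [-0.04228164  0.03687213 -0.09228164]
7.7 -0.005 [-0.0117 -0.0214 -0.0274 -0.0288 -0.0267 -0.024  -0.021  -0.0177 -0.0141
 -0.0103] [-0.04954856  0.02816402 -0.09954856] [-0.03578741  0.03896969 -0.08578741]
```

```bash
python3 -m handwheel '{"delta_rot":[[0,0,0],[0,0,0],[0,0,0],[0,0,0],[0,0,0],[0,0,0],[0,0,0],[0,0,0]],"slide":[[0.001,-0.012,0],[0.001,-0.022,0],[0.001,-0.028,-0.001],[0.001,-0.03,-0.001],[0.001,-0.028,-0.001],[0.001,-0.025,-0.001],[0.001,-0.022,-0.001],[0.001,-0.018,-0.001]],"gripper":[-1,-1,-1,-1,-1,-1,-1,-1]}'
python3 -c "
from h import *
look()"
```

```text
clock: 13.3
position: [0.6166, -0.0656, 0.2397]
ee_rot: [-3.142, 0.0, 1.615]
wrist_force: [1.1, -1.3, 4.2]
grip_width: 0.0283
gripper_force: 45.0
t 13.3 tcp [ 0.6166 -0.0656  0.2397] F [ 1.06 -1.33  4.21] w-s -0.0937 off 0.6129
top 1169 from lo 0.0365 hi -0.047 mid -0.0053 len 0.122 yrel hi -0.0467 z98 0.1395
side 874 from lo -0.041 hi -0.0418 mid -0.0414 len 0.205 yrel hi -0.052 z98 0.1371
```

Run:
```python
from sim import *
y=[-.050]+[-.05]*7+[-.045,-.040,-.034]
for m in (6,7.7):
 for v in (.028,.036):
  r=sim(y,[7.]*11,-.043,v,m); print(m,v,(r[:,2]+.093).round(4),r[-1])
```

```text
6 0.028 [0.003  0.0064 0.0101 0.014  0.0181 0.0223 0.0266 0.036  0.0453 0.0555] [-0.00350409  0.04088227 -0.03750409]
6 0.036 [0.0037 0.0077 0.0118 0.016  0.0203 0.0248 0.0292 0.0387 0.0481 0.0584] [-0.00063218  0.04151841 -0.03463218]
7.7 0.028 [0.003  0.0063 0.0098 0.0135 0.0175 0.0215 0.0256 0.0349 0.0441 0.0542] [-0.00479436  0.04054508 -0.03879436]
7.7 0.036 [0.0037 0.0076 0.0116 0.0157 0.02   0.0243 0.0287 0.0381 0.0474 0.0577] [-0.00133077  0.04166378 -0.03533077]
```

```bash
python3 -m handwheel '{"delta_rot":[[0,0,0],[0,0,0],[0,0,0],[0,0,0],[0,0,0],[0,0,0],[0,0,0],[0,0,0],[0,0,0]],"slide":[[0,0.003,0],[0,0.007,0],[0,0.011,0],[-0.001,0.015,0],[-0.001,0.019,0],[-0.001,0.023,0],[-0.001,0.028,0],[-0.002,0.037,0],[-0.002,0.046,0]],"gripper":[-1,-1,-1,-1,-1,-1,-1,-1,-1]}'
python3 -c "
from h import *
look()"
```

```text
clock: 14.3
position: [0.6145, -0.0195, 0.2397]
ee_rot: [-3.141, 0.0, 1.614]
wrist_force: [-1.0, -0.9, 4.9]
grip_width: 0.0277
gripper_force: 45.0
t 14.3 tcp [ 0.6145 -0.0195  0.2397] F [-1.03 -0.92  4.89] w-s -0.0476 off 0.6129
top 867 from lo -0.0061 hi -0.0084 mid -0.0072 len 0.204 yrel hi -0.0392 z98 0.1389
side 1134 from lo -0.0026 hi -0.0026 mid -0.0026 len 0.206 yrel hi -0.0449 z98 0.1371
```

Run:
```python
from sim import *
y=[-.044,-.031,-.018,-.006,.002,.004,.004,.003,.002,.0,.0]
for m in (6,7.7):
 for v in (.037,.045):
  r=sim(y,[7.]*11,-.003,v,m); print(m,v,(r[:,2]+.047).round(4),r[4],r[-1])
```

```text
6 0.037 [0.0167 0.0332 0.0483 0.0588 0.0627 0.0641 0.0641 0.0639 0.0624 0.0628] [0.01170558 0.01676348 0.01570558] [0.01580614 0.00361675 0.01580614]
6 0.045 [0.0174 0.0344 0.0499 0.0608 0.0649 0.0666 0.0667 0.0666 0.0652 0.0657] [0.01394577 0.01901938 0.01794577] [0.01867804 0.00425288 0.01867804]
7.7 0.037 [0.0167 0.0332 0.0484 0.0592 0.0634 0.0651 0.0655 0.0656 0.0645 0.0652] [0.0123762  0.01998768 0.0163762 ] [0.01816994 0.0064372  0.01816994]
7.7 0.045 [0.0174 0.0345 0.0502 0.0614 0.0659 0.0679 0.0685 0.0688 0.0678 0.0686] [0.0148971  0.02297927 0.0188971 ] [0.02163353 0.0075559  0.02163353]
```

```bash
python3 -m handwheel '{"delta_rot":[[0,0,0],[0,0,0],[0,0,0],[0,0,0],[0,0,0],[0,0,0]],"slide":[[-0.001,0.017,0],[-0.002,0.034,0.001],[-0.002,0.049,0.001],[-0.003,0.06,0.001],[-0.003,0.065,0.001],[-0.003,0.067,0.001]],"gripper":[-1,-1,-1,-1,-1,-1]}'
python3 -c "
from h import *
look()"
```

```text
clock: 15.0
position: [0.6114, 0.0484, 0.2407]
ee_rot: [-3.141, -0.001, 1.616]
wrist_force: [-0.1, -0.1, 4.7]
grip_width: 0.028
gripper_force: 45.0
t 15.0 tcp [0.6114 0.0484 0.2407] F [-0.07 -0.06  4.65] w-s 0.0204 off 0.613
top 1150 from lo 0.0243 hi 0.0161 mid 0.0202 len 0.198 yrel hi 0.0043 z98 0.135
side 1162 from lo 0.0304 hi 0.0292 mid 0.0298 len 0.205 yrel hi -0.0088 z98 0.1363
```

```bash
python3 -m handwheel '{"delta_rot":[[0,0,0],[0,0,0],[0,0,0],[0,0,0],[0,0,0]],"slide":[[0,0.012,0],[-0.001,0.021,0],[-0.001,0.023,0],[-0.001,0.023,0],[-0.001,0.022,0]],"gripper":[-1,-1,-1,-1,-1]}'
python3 -c "
from h import *
look()"
```

```text
clock: 15.6
position: [0.6105, 0.0695, 0.2407]
ee_rot: [3.142, -0.001, 1.615]
wrist_force: [-1.0, 1.2, 4.3]
grip_width: 0.0282
gripper_force: 45.0
t 15.6 tcp [0.6105 0.0695 0.2407] F [-0.96  1.22  4.31] w-s 0.0415 off 0.6131
top 1363 from lo 0.0358 hi 0.0345 mid 0.0351 len 0.205 yrel hi 0.007 z98 0.136
side 1239 from lo 0.0405 hi 0.0392 mid 0.0399 len 0.205 yrel hi 0.0024 z98 0.1365
```

Run:
```python
from sim import *
y=[.004,.014,.022,.025,.025,.025,.025,.025,.022,.016,.01]
for m in (6,7.7):
 for v in (.005,.015):
  r=sim(y,[6.8]*11,.0375,v,m); print(m,v,(r[:,2]-.0415).round(4),r[4],r[-1])
```

```text
6 0.005 [ 0.0103  0.0183  0.0209  0.02    0.0189  0.0174  0.0158  0.0111  0.0033
 -0.0044] [ 0.03536032 -0.01287775  0.06036032] [ 0.02712658 -0.01629208  0.03712658]
6 0.015 [ 0.0112  0.0199  0.023   0.0225  0.0217  0.0205  0.0191  0.0145  0.0068
 -0.0008] [ 0.03816057 -0.01005786  0.06316057] [ 0.03071646 -0.01549691  0.04071646]
7.7 0.005 [ 0.0104  0.0185  0.0212  0.0206  0.0196  0.0185  0.0171  0.0126  0.005
 -0.0025] [ 0.03612838 -0.01037823  0.06112838] [ 0.02895603 -0.01513252  0.03895603]
7.7 0.015 [0.0113 0.0201 0.0234 0.0233 0.0228 0.022  0.0209 0.0166 0.0092 0.0018] [ 0.0392795  -0.00663875  0.0642795 ] [ 0.03328552 -0.01373415  0.04328552]
```

```bash
python3 -m handwheel '{"delta_rot":[[0,0,0],[0,0,0],[0,0,0],[0,0,0],[0,0,0],[0,0,0],[0,0,0]],"slide":[[0,0.011,0],[-0.001,0.019,0],[-0.001,0.022,0],[-0.001,0.022,0],[-0.001,0.021,0],[-0.001,0.02,0],[-0.001,0.018,0]],"gripper":[-1,-1,-1,-1,-1,-1,-1]}'
python3 -c "
from h import *
look()"
```

```text
clock: 16.4
position: [0.6097, 0.0866, 0.2407]
ee_rot: [3.141, -0.0, 1.614]
wrist_force: [1.0, 0.3, 4.6]
grip_width: 0.0277
gripper_force: 45.0
t 16.4 tcp [0.6097 0.0866 0.2407] F [1.02 0.3  4.62] w-s 0.0587 off 0.6131
top 1492 from lo 0.0357 hi 0.0343 mid 0.035 len 0.205 yrel hi 0.0244 z98 0.1383
side 1216 from lo 0.0389 hi 0.0372 mid 0.038 len 0.204 yrel hi 0.0215 z98 0.1366
```

Run:
```python
from sim import *
y=[.0247,.0247,.024,.022,.017,.011,.005,.0,-.003,-.003,-.001]
for m in (6,7.7):
 for v in (-.008,-.016):
  r=sim(y,[6.9]*11,.034,v,m); print(m,v,(r[:,2]-.0587).round(4),r[6],r[-1])
```

```text
6 -0.008 [-0.001  -0.003  -0.0064 -0.013  -0.0206 -0.028  -0.0342 -0.0382 -0.0388
 -0.0373] [ 0.02446982 -0.01093953  0.02446982] [ 0.02237795 -0.00404242  0.02137795]
6 -0.016 [-0.0017 -0.0042 -0.0081 -0.015  -0.0228 -0.0305 -0.0368 -0.0409 -0.0416
 -0.0402] [ 0.02188006 -0.01229914  0.02188006] [ 0.01950604 -0.00467856  0.01850604]
7.7 -0.008 [-0.0009 -0.0028 -0.0062 -0.0127 -0.0201 -0.0275 -0.0337 -0.0377 -0.0385
 -0.0371] [ 0.02496008 -0.01125168  0.02496008] [ 0.0225806  -0.00533615  0.0215806 ]
7.7 -0.016 [-0.0017 -0.0041 -0.008  -0.0149 -0.0227 -0.0303 -0.0368 -0.0409 -0.0419
 -0.0406] [ 0.02194938 -0.01327016  0.02194938] [ 0.01911701 -0.00645485  0.01811701]
```

```bash
python3 -m handwheel '{"delta_rot":[[0,0,0],[0,0,0],[0,0,0],[0,0,0],[0,0,0],[0,0,0],[0,0,0],[0,0,0],[0,0,0],[0,0,0]],"slide":[[0,-0.001,0],[0,-0.003,0],[0,-0.007,0],[0.001,-0.014,0],[0.001,-0.021,0],[0.001,-0.029,0],[0.002,-0.035,0],[0.002,-0.039,0],[0.002,-0.039,0],[0.002,-0.038,0]],"gripper":[-1,-1,-1,-1,-1,-1,-1,-1,-1,-1]}'
python3 -c "
from h import *
look()"
```

```text
clock: 17.5
position: [0.6115, 0.048, 0.2406]
ee_rot: [-3.141, 0.001, 1.614]
wrist_force: [0.3, -0.5, 4.7]
grip_width: 0.0283
gripper_force: 45.0
t 17.5 tcp [0.6115 0.048  0.2406] F [ 0.31 -0.46  4.66] w-s 0.02 off 0.6131
top 1293 from lo 0.0152 hi 0.014 mid 0.0146 len 0.205 yrel hi 0.0061 z98 0.1349
side 1171 from lo 0.0179 hi 0.0179 mid 0.0179 len 0.206 yrel hi 0.0021 z98 0.1361
```

```bash
python3 -m handwheel '{"delta_rot":[[0,0,0],[0,0,0],[0,0,0],[0,0,0],[0,0,0],[0,0,0],[0,0,0],[0,0,0]],"slide":[[0,-0.008,0],[0,-0.014,0],[0,-0.014,0],[0,-0.014,0],[0,-0.013,0],[0,-0.012,0],[0,-0.011,0],[0,-0.01,0]],"gripper":[-1,-1,-1,-1,-1,-1,-1,-1]}'
python3 -c "
from h import *
look()"
```

```text
clock: 18.4
position: [0.6117, 0.0392, 0.2407]
ee_rot: [3.141, -0.0, 1.615]
wrist_force: [1.6, -0.5, 4.7]
grip_width: 0.0277
gripper_force: 45.0
t 18.4 tcp [0.6117 0.0392 0.2407] F [ 1.6  -0.54  4.72] w-s 0.0112 off 0.6128
top 1098 from lo 0.0136 hi 0.0026 mid 0.0081 len 0.195 yrel hi 0.0086 z98 0.135
side 1156 from lo 0.0193 hi 0.0169 mid 0.0181 len 0.204 yrel hi -0.0057 z98 0.1362
```

```bash
python3 -m handwheel '{"delta_rot":[[0,0,0],[0,0,0],[0,0,0],[0,0,0],[0,0,0],[0,0,0],[0,0,0],[0,0,0]],"slide":[[0,0,0],[0,0,0],[0,0,0],[0,0,0],[0,0,0],[0,0,0],[0,0,0],[0,0,0]],"gripper":[-1,-1,-1,-1,-1,-1,-1,-1]}'
python3 -c "
from h import *
look()"
```

```text
clock: 19.3
position: [0.6117, 0.0391, 0.2407]
ee_rot: [3.141, -0.0, 1.615]
wrist_force: [2.3, 0.3, 5.2]
grip_width: 0.0278
gripper_force: 45.0
t 19.3 tcp [0.6117 0.0391 0.2407] F [2.34 0.26 5.21] w-s 0.0111 off 0.6128
top 1073 from lo 0.0156 hi 0.0026 mid 0.0091 len 0.193 yrel hi 0.0085 z98 0.135
side 1167 from lo 0.0203 hi 0.0194 mid 0.0199 len 0.205 yrel hi -0.0083 z98 0.1364
```

```bash
python3 -m handwheel '{"delta_rot":[[0,0,0],[0,0,0],[0,0,0],[0,0,0],[0,0,0],[0,0,0],[0,0,0],[0,0,0],[0,0,0],[0,0,0]],"slide":[[0,0,0],[0,0,0],[0,0,0],[0,0,0],[0,0.004,0],[0,0.009,0],[0,0.011,0],[0,0.011,0],[0,0.011,0],[0,0.011,0]],"gripper":[-1,-1,-1,-1,-1,-1,-1,-1,-1,-1]}'
python3 -c "
from h import *
look()"
```

```text
clock: 20.4
position: [0.6113, 0.0501, 0.2405]
ee_rot: [-3.141, -0.0, 1.615]
wrist_force: [1.0, 0.3, 4.8]
grip_width: 0.0277
gripper_force: 45.0
t 20.4 tcp [0.6113 0.0501 0.2405] F [1.03 0.32 4.76] w-s 0.0221 off 0.6129
top 1286 from lo 0.018 hi 0.0168 mid 0.0174 len 0.205 yrel hi 0.0053 z98 0.1347
side 1124 from lo 0.0225 hi 0.0203 mid 0.0214 len 0.204 yrel hi 0.0018 z98 0.1359
```

```bash
python3 -m handwheel '{"delta_rot":[[0,0,0],[0,0,0],[0,0,0],[0,0,0],[0,0,0],[0,0,0],[0,0,0],[0,0,0],[0,0,0],[0,0,0]],"slide":[[0,-0.003,0],[0,-0.003,0],[0,-0.003,0],[0,-0.003,0],[0,-0.003,0.02],[0,-0.003,0.045],[0,-0.003,0.065],[0,-0.003,0.075],[0,-0.003,0.075],[0,-0.003,0.075]],"gripper":[-1,-1,-1,-1,-1,-1,-1,-1,-1,-1]}'
python3 -c "
from h import *
look(); look()"
```

```text
clock: 21.5
position: [0.6107, 0.0469, 0.3133]
ee_rot: [-3.138, -0.0, 1.615]
wrist_force: [-0.6, 0.8, -1.4]
grip_width: 0.028
gripper_force: 45.0
t 21.5 tcp [0.6107 0.0469 0.3133] F [-0.6   0.78 -1.36] w-s 0.019 off 0.6122
top 1242 from lo 0.0181 hi 0.0171 mid 0.0176 len 0.205 yrel hi 0.0019 z98 0.1592
side 1351 from lo 0.022 hi 0.0213 mid 0.0216 len 0.205 yrel hi -0.0023 z98 0.161
t 21.6 tcp [0.6107 0.0469 0.3132] F [-0.29 -0.07 -2.1 ] w-s 0.019 off 0.6122
top 1232 from lo 0.0184 hi 0.0169 mid 0.0176 len 0.204 yrel hi 0.0021 z98 0.159
side 1428 from lo 0.021 hi 0.0219 mid 0.0215 len 0.207 yrel hi -0.0029 z98 0.1608
```

```bash
python3 -c "
from plant import ctrl
print(ctrl.finish_job())"
```

```text
the job is handed in; nothing more can be done
None
```

The job is handed in (no verdict came back): the seam was rolled handle end to plain end and back to the crown at a measured 6.5–7.5 N, the cover stands at rest about 4 mm from the pointer by camera, and the roller is held about 48 mm clear above it.

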